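# Tighten the rail clamp with the socket key

### The arm

A 6-joint arm with a two-finger parallel gripper is mounted at the origin on the work surface. World frame = base frame: x ahead of the robot, y to its left, z up, the work surface at z = 0. Lengths are in m, angles in rad, forces in N, time in s.
With the tool pointing down it reaches from about 0.35 to 0.725 m from the base axis. Payload 4.3 kg.
Tool frame: the origin (TCP) lies where the fingers leave the gripper's body, on its centre line; the fingertips stand 73 mm ahead of it and the grasp point (between the pads) lies 54 mm ahead of it; z points along the fingers, y is the line along which they close (so a half turn about z gives the same grasp; the last joint's range is limited). The gripper opens to 85 mm and grips with 20 to 120 N. Pads are 22 mm wide; open, the fingers measure 114 mm over their backs; the gripper's body (76 mm by 85 mm) begins 54 mm behind the grasp point. The pads swing forward as they close: fully open they stand 13 mm farther back than shut.
Start: joints at [-1.268, 0.377, 0.081, 1.274, 0, 1.46], TCP at [0.231, -0.527, 0.304] pointing down, gripper open.
Joint ranges: [-2.72, 2.72], [-0.84, 1.66], [-1.02, 1.22], [-1.77, 2.12], [-1.37, 1.28], [-3.14, 3.14]. Speed limits (rad/s): [2.57, 2.57, 3.14, 3.14, 3.14, 3.14].

### API

Orientations are given as a unit quaternion [w, x, y, z].
In Python, from plant import arm, optics, job_done gives the robot as it stands.
- The arm moves only by the shell command python3 -m jog 'ROWS' [FORCE]. ROWS is JSON, a list of rows, each an object with "dr": the turn, a rotation vector about the tool's x, y, z each as a share of 0.08 rad, from -1 to 1, a list of three; "travel": the shift along the tool's x, y, z each as a share of 0.025 m, from -1 to 1, a list of three; "fingers": the gripper command: -1 is fully open, 1 is shut, values between are in proportion. In form: [{"dr": [rx, ry, rz], "travel": [x, y, z], "fingers": fingers}, ...]. A call has exactly 10 rows; each row shifts and turns the commanded pose from where the row before left it, along the tool's axes as they then stand; what a row does not reach is not made up. A row lasts 1/10 s, in which the tool goes at most 50 mm and 8.59 degrees, less where a joint would pass 70% of its speed; a pose out of reach is approached as far as the arm can. A call with a number of a shift or a turn outside -1 to 1 is refused whole. A call with a gripper value outside its range is refused whole. The fingers move at their own pace and stop on an object; FORCE is the grip in N (left out, the last holds). Time passes only in rows, so rows that do not move let the fingers close, or fill a call up. It gives the time, the measured TCP pose, the force, the opening and the grip force at its end, in the units of the state.
- arm.sense(): the state, without advancing time (a new reading comes with each control period).
- optics.grab_frame(name): name is "scene" or "top"; returns a dict with "pixels" (480x640x3 uint8, blue, green, red), "fx", "fy", "cx", "cy" (pixels), "rvec" (rotation vector, rad) and "tvec" (3), from world to camera coordinates, as OpenCV has them. Camera axes: x right, y down, z forward; pixel columns grow to the right and rows downward; lengths in m; the calibration is good to about 2 mm. A picture is of the moment at which its call begins. There is no depth.
- job_done(): hands the job in; it is judged then, once.
The state is a dict: "clock": time; "joints": joint angles; "joint_velocities": joint speeds; "effort": joint torques, N m; "eef_pos": TCP position; "eef_rot": TCP orientation; "contact_force": force on the tool from outside, world axes, zero at the start; "ft_torque": the same for the moment, N m; "gripper_width": finger opening in m; "gripper_force": force on a finger pad.
Only numpy, scipy, OpenCV 4.12 (cv2) and the standard library are available. Lean on these libraries where they do the work, as an engineer would, in place of code of your own. Each camera call takes 0.05 s, during which the arm holds its last target. There are 200 camera calls.

### The job

Clamp the optical rail: put the larger T-handled socket key upright over the clamp's hex bolt head, pressing and turning it in small steps until it drops fully home, then turn it clockwise (seen from above) until the bolt comes to its stop. Let go and leave the key standing on the bolt, and do not knock the free-standing lens mount or the shorter key about.

Things in the scene. Friction and masses are not known exactly. Their poses are not given: they have to be found in the camera images.
- key_mid (a point): Larger T-handled socket key, steel with a black cross-bar, 0.45 kg (varies 0.7 to 1.3 times), loose, standing upright on its open socket end, 112 mm high. This point is on its axis half-way up, 56 mm above the socket's lower rim. z up along the key, x along the cross-bar.
- key_bar (a point): Middle of the same key's cross-bar, 44 mm above key_mid, at the key's top: 90 mm long (key x), 22 mm wide (key y), 24 mm high; grip it across its width. Below it is a round shank 24 mm thick and 44 mm long.
- key_rim (a point): Centre of the key's lower rim. The socket is hexagonal outside (61 mm across flats, 70 mm across corners) and inside (48.8 mm across flats, open downwards, 36 mm deep); its flats face along key x and every 60 degrees from there.
- bolt_seat (a point): On the upright axis of the clamp's hex bolt, 34 mm above the table, on top of the 72 mm round flange under the head: the key's rim rests here when fully home (key_mid 56 mm above). Head: 46 mm across flats, 16 mm high from here. Belongs to the fixed clamp base: z up, x towards the aluminium rail, whose side is 48 mm away. Its yaw does not tell where the head's flats are.
- bolt_top (a point): Top of the bolt, 31 mm above bolt_seat: over the hex is a round pilot, 46 mm wide, 8 mm high, then a taper to 32 mm (7 mm high), that centres the socket. Not in line, the key's rim rests 16 mm above bolt_seat; it drops when its flats are within about 6 degrees of the head's (every 60 degrees). The flats' direction varies and no reading tells it: feel for it or look.
- rail_lens (a point): Centre of the lens fixed on the rail's carrier (48 mm across, its top 156 mm above the table), 87 mm along x and 135 mm along y of the clamp from the bolt axis. The rail is 41 mm high. Keep clear of it.
- bolt (a joint): Turn of the hex bolt in rad, growing clockwise seen from above: 0 is loose, 1.0 is the hard stop, where its flat steel toe (under the flange, 64 mm long) points at the rail and lies over its foot. Starts loose, between 0 and 0.3. Stiff: about 0.25 Nm to turn, and it stays where it is left; pressing and rubbing on the head may drag it a little.
- short_key_mid (a point): Shorter, slimmer socket key for other bolts (does not fit): 70 mm high, cross-bar 50 mm long, standing upright; the point is half-way up, 35 mm above its rim. Leave it alone.
- lens_mount_mid (a point): Free-standing lens mount: aluminium foot 70 x 50 mm, black post, square black lens holder 60 mm wide; 155 mm high. The point is on its axis 78 mm above the table. Leave it standing where it is.
There are look-alikes about, which are no part of the job. Leave any red look-alike of the part that bears key_mid alone.

How it is judged:
On the way:
1. the larger key is fully down over the hex bolt head, upright (z of key_mid in the frame of bolt_seat below 0.06 m and horizontal distance between key_mid and bolt_seat below 0.006 m and angle between key_mid's own z axis and vertical below 0.09 rad), for 0.2 s.
At the end, for the whole second after the job is handed in: The bolt is turned clockwise to within 0.08 rad of its stop, and the larger key stands at rest on the bolt, upright within 5 degrees, within 6 mm of its axis and no more than 4 mm above fully home (all of step 1 and value of joint bolt above 0.92 rad and velocity of joint bolt below 0.05 rad/s); the robot touches nothing.
It fails at once if the lens mount is shoved more than 30 mm or knocked over (distance of lens_mount_mid from where it was at the start of the episode above 0.03 m).
It fails at once if the shorter key is moved more than 30 mm or knocked over (distance of short_key_mid from where it was at the start of the episode above 0.03 m).
It also fails if it takes over 51 s, if anything falls off the work surface, if the arm or the gripper's body presses on something with over 40 N, if the wrist force passes 120 N, or if a joint passes its speed limit or range.

## Working session

There is one attempt and no reset: what is moved stays moved. The work goes in short steps, Python scripts to look and compute and a shell command to move; the robot and the scene stay as the last step left them, time stands still between calls to the robot, and variables do not carry over. Pictures are saved under pics/ and viewed, at most 10 in all, crops included, and the job is handed in when it is done.

```bash
mkdir -p pics; ls
python3 - <<'E'
from plant import arm, optics
import cv2,pickle
s=arm.sense(); print(s)
d={}
for n in("scene","top"):
    f=optics.grab_frame(n); d[n]=f; cv2.imwrite(f"pics/{n}0.png",f["pixels"]); print({k:v for k,v in f.items() if k!="pixels"})
pickle.dump(d,open("f0.pkl","wb"))
E
```

```text
pics
{'clock': 0.0, 'joints': array([-1.26830075e+00,  3.78089965e-01,  7.96035757e-02,  1.27441428e+00,
        4.03114833e-06,  1.46049821e+00]), 'joint_velocities': array([ 9.48705833e-04, -1.32843839e-03,  1.53463793e-03,  9.64396843e-05,
       -3.81295525e-04,  6.02708195e-04]), 'effort': array([ 2.35099806e-04, -4.63600302e+01,  2.69876736e+01,  2.06542877e-02,
       -3.01467699e-04,  8.56311971e-06]), 'eef_pos': array([ 0.23052345, -0.52619678,  0.30293673]), 'eef_rot': array([-1.04750951e-03,  9.78775136e-01,  2.04934445e-01, -9.89504467e-05]), 'contact_force': array([-0.25557106, -0.48231527, -0.65088535]), 'ft_torque': array([-0.00749713,  0.04166224,  0.04625111]), 'gripper_force': 0.0, 'gripper_width': 0.08558356161189205}
{'fx': 608.7426457153862, 'fy': 608.7426457153862, 'cx': 316.8710163505127, 'cy': 224.31461763673866, 'rvec': array([ 1.82928263,  1.25082231, -0.70460744]), 'tvec': array([-0.21279679, -0.18996624,  1.78734577])}
{'fx': 464.58926833942184, 'fy': 464.58926833942184, 'cx': 321.6830011072025, 'cy': 235.00025140744916, 'rvec': array([ 2.17830006, -2.18524573,  0.08027036]), 'tvec': array([-0.01906119,  0.56114534,  1.03203615])}
```

View pics/top0.png

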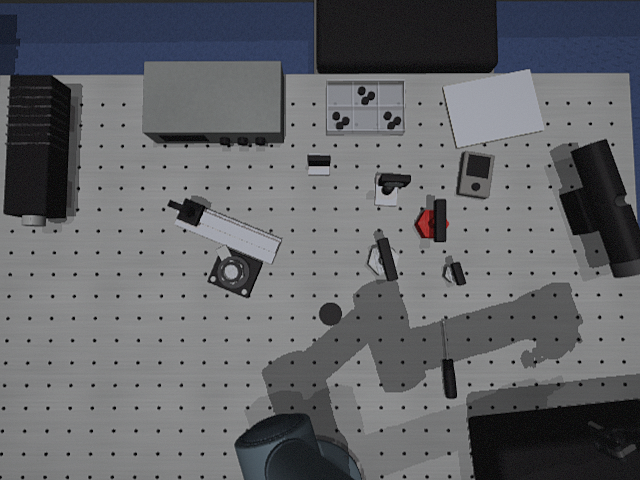

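View pics/scene0.png

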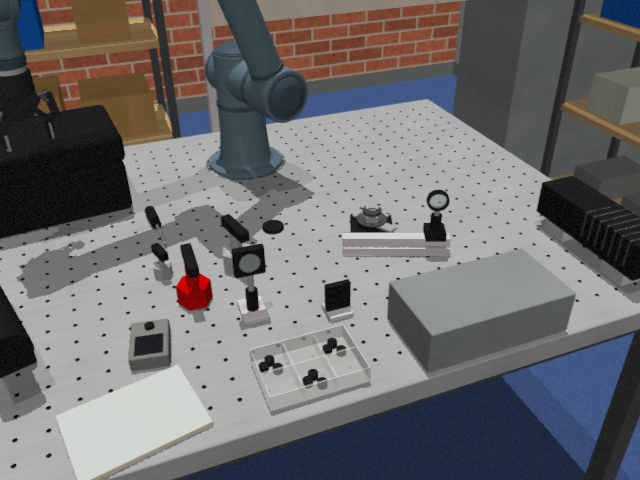

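The top view shows the key near (384,260), with its bar running from about (381,240) to (391,279). The bolt is at (233,270), the short key at (455,272), the lens mount at (390,188) and the red look-alike at (435,220). I'll zoom in on the key and the bolt.

```bash
cat > h.py <<'E'
import numpy as np,cv2
def cam(f):
    R=cv2.Rodrigues(f["rvec"])[0]; K=np.array([[f["fx"],0,f["cx"]],[0,f["fy"],f["cy"]],[0,0,1]]); return K,R,np.array(f["tvec"])
def ray(f,u,v,z):
    K,R,t=cam(f); d=R.T@np.linalg.solve(K,[u,v,1]); c=-R.T@t
    return (c+d*(z-c[2])/d[2]).round(4)
def proj(f,p):
    K,R,t=cam(f); return cv2.projectPoints(np.array(p,float).reshape(-1,3),f["rvec"],t,K,None)[0][:,0]
def crop(f,u0,v0,w,h,s):
    return cv2.resize(f["pixels"][v0:v0+h,u0:u0+w],None,fx=s,fy=s,interpolation=cv2.INTER_CUBIC)
E
python3 - <<'E'
import pickle,cv2,numpy as np
from h import *
d=pickle.load(open("f0.pkl","rb"));t=d["top"];s=d["scene"]
a=np.hstack([crop(t,350,225,66,50,6),crop(t,200,235,66,50,6)])
b=np.hstack([crop(s,205,205,66,50,6),crop(s,340,195,66,50,6)])
im=np.vstack([a,b]);im=cv2.convertScaleAbs(im,alpha=1.5);print(im.shape);cv2.imwrite("pics/z0.png",im)
E
```

```text
(600, 792, 3)
```

View pics/z0.png

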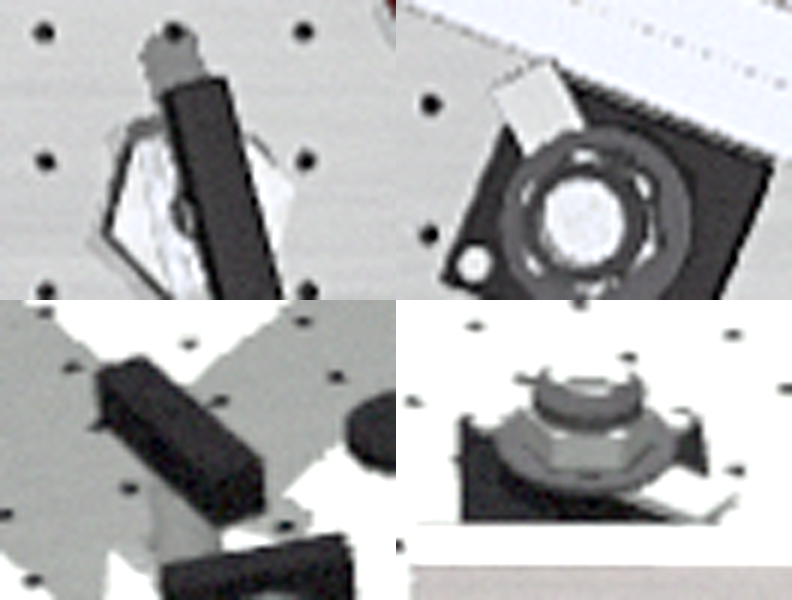

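The zoom shows the bolt pilot's white top centred at about (231,272). Its six bright hex corners sit at image angles near 30, 90 and 150 degrees, and the toe points up-left. Next I'll fit the poses.

```bash
cat >> h.py <<'E'
from scipy.optimize import minimize
def barbox(x,y,a,zt=.112,zb=.088,L=.09,W=.022):
    c,s=np.cos(a),np.sin(a)
    return [[x+c*i*L/2-s*j*W/2,y+s*i*L/2+c*j*W/2,z] for i in(1,-1) for j in(1,-1) for z in(zt,zb)]
def fitbar(f,x0,thr=60,zt=.112,S=4):
    g=cv2.cvtColor(f["pixels"],cv2.COLOR_BGR2GRAY)
    p=proj(f,[[x0[0],x0[1],zt]])[0].astype(int);u0,v0=p-40
    g=cv2.resize(g[v0:v0+80,u0:u0+80],None,fx=S,fy=S,interpolation=cv2.INTER_CUBIC); m=(g<thr).astype(np.uint8)
    n,lab=cv2.connectedComponents(m)
    def sil(q):
        h=cv2.convexHull(proj(f,barbox(*q,zt=zt,zb=zt-.024)).astype(np.float32)); o=np.zeros_like(m)
        cv2.fillConvexPoly(o,np.int32(np.round(((h-[u0,v0]+.5)*S-.5)*16)),1,shift=4); return o
    o=sil(x0); l=np.bincount(lab[(o>0)&(m>0)]).argmax(); m=(lab==l).astype(np.uint8)
    cost=lambda q:float((sil(q)^m).sum())/(m.sum())
    r=minimize(cost,x0,method="Nelder-Mead",options=dict(initial_simplex=np.array(x0)+np.array([[0,0,0],[.008,0,0],[0,.008,0],[.004,.004,.15]])))
    return r.x,r.fun
E
python3 - <<'E'
import pickle
from h import *
d=pickle.load(open("f0.pkl","rb"));t=d["top"];s=d["scene"]
K,R,tt=cam(t);print("cam",-R.T@tt)
a=ray(t,381,241,.112);b=ray(t,391,277,.112);print(a,b)
x0=[*((a+b)/2)[:2],np.arctan2(*(a-b)[1::-1])]
for thr in(50,70,90):print(thr,fitbar(t,x0,thr))
k=fitbar(t,x0,70)[0];print("scene bar",proj(s,barbox(*k)).round(0).tolist())
def z2(u,v):return 200+(u-396+.5)/6-.5,235+(v+.5)/6-.5
c=ray(t,*z2(582,222),.065);print("top",c)
C=[ray(t,*z2(*q),.05) for q in[(584,155),(642,188),(645,252),(590,287),(528,260),(530,188)]];m=np.mean(C,0);print("hex c",m)
an=np.degrees([np.arctan2(*(q-m)[1::-1]) for q in C]);print("corner deg",an,(an%60))
# pilot white blob centroid
g=cv2.cvtColor(t["pixels"],cv2.COLOR_BGR2GRAY)[262:283,221:242]
n,l,st,ce=cv2.connectedComponentsWithStats((g>110).astype(np.uint8));i=l[10,10];print(st[i],ray(t,*(ce[i]+[221,262]),.065))
p=ray(t,*z2(492,92),.03);q=ray(t,*z2(552,60),.03);e=(p+q)/2-m;print("toe deg",np.degrees(np.arctan2(e[1],e[0])))
p=ray(t,*z2(555,60),.0);q=ray(t,*z2(775,160),.0);e=q-p;print("rail deg",np.degrees(np.arctan2(e[1],e[0])))
E
```

```text
cam [ 0.48141636 -0.02299178  1.07147361]
[ 0.5413 -0.1437  0.112 ] [ 0.4671 -0.1633  0.112 ]
50 (array([ 0.50482703, -0.15589101,  0.25102503]), np.float64(0.13739175390978414))
70 (array([ 0.50428431, -0.15615119,  0.23030756]), np.float64(0.1643638775284625))
90 (array([ 0.50428566, -0.15619502,  0.24595194]), np.float64(0.261426778992651))
scene bar [[247.0, 229.0], [247.0, 239.0], [237.0, 233.0], [238.0, 242.0], [227.0, 211.0], [228.0, 220.0], [217.0, 214.0], [218.0, 224.0]]
top [0.4791 0.1761 0.065 ]
hex c [0.47923333 0.17748333 0.05      ]
corner deg [   2.85849599  -58.91810801 -117.39459938 -176.19922193  123.29356327
   59.28650086] [ 2.85849599  1.08189199  2.60540062  3.80077807  3.29356327 59.28650086]
[  4   3  13  14 148] [0.4794 0.1755 0.065 ]
toe deg 27.823714422575513
rail deg -114.47949491379296
```

Run:
```python
import pickle
from h import *
d=pickle.load(open("f0.pkl","rb"));t=d["top"];s=d["scene"]
k=[.5045,-.1560,.248]
for T in(30,40,50):print(fitbar(s,k,T),fitbar(t,k,T))
print("pilot scene",proj(s,[[.4792,.1765,.065]]))
out=[]
for f,u0,v0 in((t,350,225),(s,205,195)):
    im=cv2.convertScaleAbs(crop(f,u0,v0,66,60,6),alpha=2)
    for a in range(2):
        h=cv2.convexHull(((proj(f,barbox(*k))-[u0,v0]+.5)*6).astype(np.float32))
    cv2.polylines(im,[np.int32(h)],1,(0,0,255),1);out.append(im)
im=cv2.convertScaleAbs(crop(s,340,185,66,60,6),alpha=1);th=np.linspace(0,6.28,30)
for r,z in((.016,.065),(.036,.034)):
    cv2.polylines(im,[np.int32((proj(s,np.c_[.4792+r*np.cos(th),.1765+r*np.sin(th),0*th+z])-[340,185]+.5)*6)],1,(0,0,255),1)
im2=crop(t,200,235,66,60,6)
for r,z in((.016,.065),(.036,.034)):
    cv2.polylines(im2,[np.int32((proj(t,np.c_[.4792+r*np.cos(th),.1765+r*np.sin(th),0*th+z])-[200,235]+.5)*6)],1,(0,0,255),1)
im=np.vstack([np.hstack(out),np.hstack([im2,im])]);cv2.imwrite("pics/ov.png",cv2.resize(im,(792,600)))
```

```text
(array([ 0.51021845, -0.15275424,  0.15587499]), np.float64(1.0888297872340424)) (array([ 0.49991926, -0.14546818,  0.33877617]), np.float64(6.52112676056338))
(array([ 0.50989549, -0.15288521,  0.16535761]), np.float64(0.27057695381173086)) (array([ 0.50479611, -0.15637726,  0.22792533]), np.float64(1.2315626611655492))
(array([ 0.51085263, -0.15307228,  0.18281365]), np.float64(0.22725880551301683)) (array([ 0.50477159, -0.1562933 ,  0.24901585]), np.float64(0.13997673516867))
pilot scene [[369.32666899 205.50470157]]
```

View pics/ov.png

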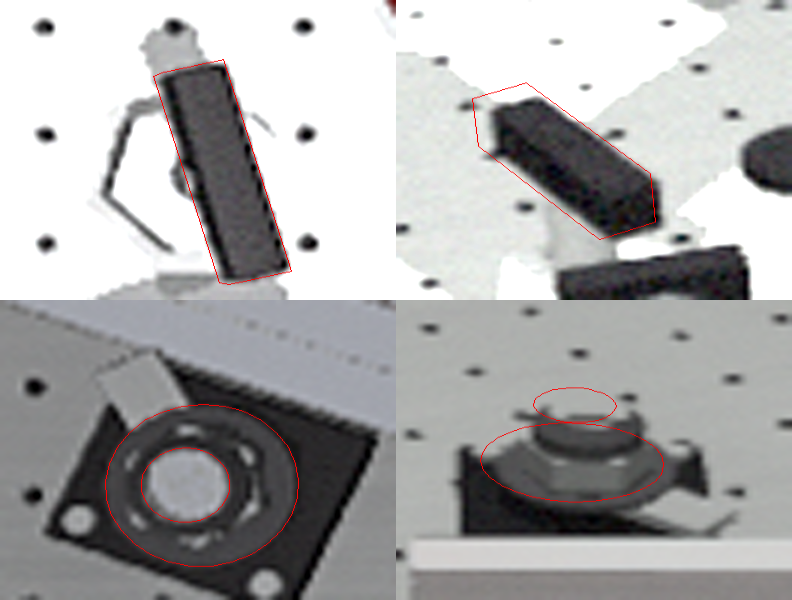

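The overlay shows the top-view fit sits well on both the bar and the bolt. The scene camera is offset by the same 2 px or so for both objects. I'll work relative to the top view. To keep the last joint in range I need a half-turned grasp, so I'll rotate first.

```bash
R='{"dr":[0,0,-1],"travel":[0,0,0],"fingers":-1}'; python3 -m jog '[{"dr":[0,0,-1],"travel":[0,0,0],"fingers":-1},{"dr":[0,0,-1],"travel":[0,0,0],"fingers":-1},{"dr":[0,0,-1],"travel":[0,0,0],"fingers":-1},{"dr":[0,0,-1],"travel":[0,0,0],"fingers":-1},{"dr":[0,0,-1],"travel":[0,0,0],"fingers":-1},{"dr":[0,0,-1],"travel":[0,0,0],"fingers":-1},{"dr":[0,0,-1],"travel":[0,0,0],"fingers":-1},{"dr":[0,0,-1],"travel":[0,0,0],"fingers":-1},{"dr":[0,0,-1],"travel":[0,0,0],"fingers":-1},{"dr":[0,0,-1],"travel":[0,0,0],"fingers":-1}]' 40
python3 -c "
from plant import arm;print(arm.sense()['joints'])"
```

```text
clock: 1.1
eef_pos: [0.2306, -0.5264, 0.3033]
eef_rot: [-0.001, 0.821, 0.571, 0.0]
contact_force: [0.4, -0.2, -0.1]
gripper_width: 0.0856
gripper_force: 0.0
[-1.26831107e+00  3.77750395e-01  8.01360465e-02  1.27440920e+00
  8.02635554e-06  6.57212785e-01]
```

```bash
python3 -m jog '[{"dr":[0,0,-1],"travel":[0,0,0],"fingers":-1},{"dr":[0,0,-1],"travel":[0,0,0],"fingers":-1},{"dr":[0,0,-1],"travel":[0,0,0],"fingers":-1},{"dr":[0,0,-1],"travel":[0,0,0],"fingers":-1},{"dr":[0,0,-1],"travel":[0,0,0],"fingers":-1},{"dr":[0,0,-1],"travel":[0,0,0],"fingers":-1},{"dr":[0,0,-1],"travel":[0,0,0],"fingers":-1},{"dr":[0,0,-1],"travel":[0,0,0],"fingers":-1},{"dr":[0,0,-1],"travel":[0,0,0],"fingers":-1},{"dr":[0,0,-1],"travel":[0,0,0],"fingers":-1}]' && python3 -m jog '[{"dr":[0,0,-1],"travel":[0,0,0],"fingers":-1},{"dr":[0,0,-1],"travel":[0,0,0],"fingers":-1},{"dr":[0,0,-1],"travel":[0,0,0],"fingers":-1},{"dr":[0,0,-1],"travel":[0,0,0],"fingers":-1},{"dr":[0,0,-1],"travel":[0,0,0],"fingers":-1},{"dr":[0,0,-1],"travel":[0,0,0],"fingers":-1},{"dr":[0,0,-1],"travel":[0,0,0],"fingers":-1},{"dr":[0,0,-1],"travel":[0,0,0],"fingers":-1},{"dr":[0,0,-1],"travel":[0,0,0],"fingers":-1},{"dr":[0,0,-1],"travel":[0,0,0],"fingers":-1}]' && python3 -m jog '[{"dr":[0,0,-1],"travel":[0,0,0],"fingers":-1},{"dr":[0,0,-1],"travel":[0,0,0],"fingers":-1},{"dr":[0,0,-1],"travel":[0,0,0],"fingers":-1},{"dr":[0,0,-1],"travel":[0,0,0],"fingers":-1},{"dr":[0,0,-1],"travel":[0,0,0],"fingers":-1},{"dr":[0,0,-1],"travel":[0,0,0],"fingers":-1},{"dr":[0,0,-1],"travel":[0,0,0],"fingers":-1},{"dr":[0,0,-0.2],"travel":[0,0,0],"fingers":-1},{"dr":[0,0,0],"travel":[-0.95,0.78,0],"fingers":-1},{"dr":[0,0,0],"travel":[-0.95,0.78,0],"fingers":-1}]' && python3 -m jog '[{"dr":[0,0,0],"travel":[-0.95,0.78,0],"fingers":-1},{"dr":[0,0,0],"travel":[-0.95,0.78,0],"fingers":-1},{"dr":[0,0,0],"travel":[-0.95,0.78,0],"fingers":-1},{"dr":[0,0,0],"travel":[-0.95,0.78,0],"fingers":-1},{"dr":[0,0,0],"travel":[-0.95,0.78,0],"fingers":-1},{"dr":[0,0,0],"travel":[-0.95,0.78,0],"fingers":-1},{"dr":[0,0,0],"travel":[-0.95,0.78,0],"fingers":-1},{"dr":[0,0,0],"travel":[-0.95,0.78,0],"fingers":-1},{"dr":[0,0,0],"travel":[-0.95,0.78,0],"fingers":-1},{"dr":[0,0,0],"travel":[-0.95,0.78,0],"fingers":-1}]'
```

```text
clock: 2.1
eef_pos: [0.2306, -0.5264, 0.3033]
eef_rot: [-0.0, 0.534, 0.846, 0.0]
contact_force: [0.0, 0.8, 0.3]
gripper_width: 0.0857
gripper_force: 0.0
clock: 3.1
eef_pos: [0.2306, -0.5264, 0.3033]
eef_rot: [-0.0, 0.162, 0.987, 0.001]
contact_force: [0.1, 0.2, -0.4]
gripper_width: 0.0856
gripper_force: 0.0
clock: 4.1
eef_pos: [0.2671, -0.477, 0.3034]
eef_rot: [-0.0, -0.122, 0.993, 0.0]
contact_force: [1.2, -0.1, 0.2]
gripper_width: 0.0853
gripper_force: 0.0
clock: 5.1
eef_pos: [0.4502, -0.2289, 0.3037]
eef_rot: [-0.0, -0.123, 0.992, 0.0]
contact_force: [-0.1, -0.9, 0.0]
gripper_width: 0.0854
gripper_force: 0.0
```

```bash
python3 -m jog '[{"dr":[0,0,0],"travel":[-0.96,0.77,0],"fingers":-1},{"dr":[0,0,0],"travel":[-0.96,0.77,0],"fingers":-1},{"dr":[0,0,0],"travel":[-0.95,0.76,0],"fingers":-1},{"dr":[0,0,0],"travel":[0,0,1],"fingers":-0.5},{"dr":[0,0,0],"travel":[0,0,1],"fingers":-0.3},{"dr":[0,0,0],"travel":[0,0,1],"fingers":-0.3},{"dr":[0,0,0],"travel":[0,0,0],"fingers":-0.3},{"dr":[0,0,0],"travel":[0,0,0],"fingers":-0.3},{"dr":[0,0,0],"travel":[0,0,0],"fingers":-0.3},{"dr":[0,0,0],"travel":[0,0,0],"fingers":-0.3}]'
python3 - <<'E'
from plant import arm, optics
from h import *
s=arm.sense();print(s["eef_pos"],s["eef_rot"])
f=optics.grab_frame("scene");g=optics.grab_frame("top")
im=np.hstack([crop(f,180,130,130,130,3),crop(g,330,180,130,130,3)])
cv2.imwrite("pics/g1.png",cv2.convertScaleAbs(im,alpha=1.5))
print(proj(f,[s["eef_pos"]+[0,0,-.073]]),proj(g,[s["eef_pos"]+[0,0,-.073]]))
E
```

```text
clock: 6.1
eef_pos: [0.5061, -0.1573, 0.2305]
eef_rot: [0.001, -0.123, 0.992, -0.001]
contact_force: [-0.8, 0.2, -0.1]
gripper_width: 0.0556
gripper_force: 0.0
[ 0.50613532 -0.15729371  0.23049984] [ 1.24903712e-03 -1.23084131e-01  9.92395141e-01 -7.88472255e-04]
[[229.51473103 203.31681092]] [[391.04705174 257.41053748]]
```

View pics/g1.png

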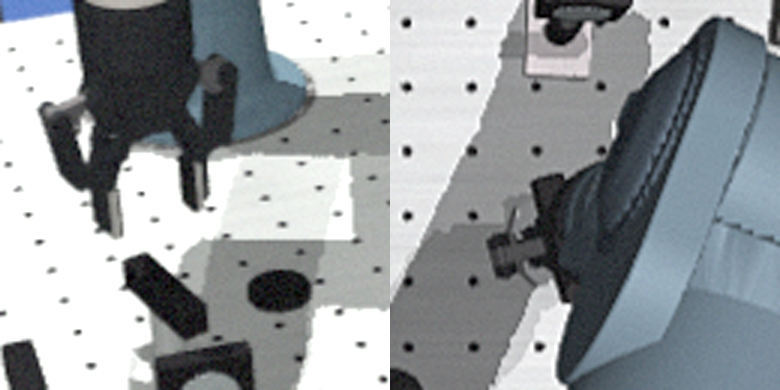

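The fingertips sit over the bar: they centre at scene (232,204) against a predicted (230,203). That is the same scene camera offset, so the top fit stands. I'll descend and grip.

```bash
python3 -m jog '[{"dr":[0,0,0],"travel":[0,0,1],"fingers":-0.3},{"dr":[0,0,0],"travel":[0,0,1],"fingers":-0.3},{"dr":[0,0,0],"travel":[0,0,1],"fingers":-0.3},{"dr":[0,0,0],"travel":[0,0,0.05],"fingers":-0.3},{"dr":[0,0,0],"travel":[0,0,0],"fingers":-0.1},{"dr":[0,0,0],"travel":[0,0,0],"fingers":0.1},{"dr":[0,0,0],"travel":[0,0,0],"fingers":0.3},{"dr":[0,0,0],"travel":[0,0,0],"fingers":0.5},{"dr":[0,0,0],"travel":[0,0,0],"fingers":1},{"dr":[0,0,0],"travel":[0,0,0],"fingers":1}]' 80
```

```text
clock: 7.2
eef_pos: [0.5059, -0.156, 0.1541]
eef_rot: [0.001, -0.124, 0.992, 0.001]
contact_force: [-1.7, 4.4, 7.4]
gripper_width: 0.0208
gripper_force: 79.0
```

```bash
python3 -m jog '[{"dr":[0,0,0],"travel":[0,0,-0.4],"fingers":1},{"dr":[0,0,0],"travel":[0,0,-0.8],"fingers":1},{"dr":[0,0,0],"travel":[0,0,-0.8],"fingers":1},{"dr":[0,0,-0.5],"travel":[0,0,-1],"fingers":1},{"dr":[0,0,-1],"travel":[0,0,-1],"fingers":1},{"dr":[0,0,-1],"travel":[0,0,0],"fingers":1},{"dr":[0,0,-1],"travel":[0,0,0],"fingers":1},{"dr":[0,0,-0.4],"travel":[0,0,0],"fingers":1},{"dr":[0,0,0],"travel":[0,0,0],"fingers":1},{"dr":[0,0,0],"travel":[0,0,0],"fingers":1}]'
cat > st.py <<'E'
from plant import arm
import numpy as np
from scipy.spatial.transform import Rotation as Ro
s=arm.sense();q=s["eef_rot"];M=Ro.from_quat([*q[1:],q[0]]).as_matrix()
print("psi",np.arctan2(M[1,0],M[0,0])%(2*np.pi),"tilt",M[:,2].round(3),"j",s["joints"].round(3),"F",s["contact_force"].round(1),"T",s["ft_torque"].round(2),"w",s["gripper_width"])
def go(x,y,z):print("units",(M.T@(np.array([x,y,z])-s["eef_pos"])/.025).round(2))
E
python3 -c "
from st import *;go(.4805,.1765,.246)"
```

```text
clock: 8.2
eef_pos: [0.5049, -0.1569, 0.2525]
eef_rot: [-0.0, -0.276, 0.961, 0.0]
contact_force: [-0.5, -0.4, -5.3]
gripper_width: 0.0208
gripper_force: 79.0
psi 3.699936211387402 tilt [-0.001 -0.    -1.   ] j [-4.210e-01  3.050e-01 -1.570e-01  1.109e+00 -1.000e-03 -9.790e-01] F [-0.5 -0.4 -5.3] T [ 0.   -0.04  0.05] w 0.020786250960397924
units [-6.24 11.83  0.26]
```

```bash
python3 -m jog '[{"dr":[0,0,0],"travel":[-0.3,0.5,0],"fingers":1},{"dr":[0,0,0],"travel":[-0.4,0.8,0],"fingers":1},{"dr":[0,0,0],"travel":[-0.5,1,0],"fingers":1},{"dr":[0,0,0],"travel":[-0.5,1,0],"fingers":1},{"dr":[0,0,0],"travel":[-0.5,1,0],"fingers":1},{"dr":[0,0,0],"travel":[-0.5,1,0],"fingers":1},{"dr":[0,0,0],"travel":[-0.5,1,0],"fingers":1},{"dr":[0,0,0],"travel":[-0.5,1,0],"fingers":1},{"dr":[0,0,0],"travel":[-0.5,1,0],"fingers":1},{"dr":[0,0,0],"travel":[-0.5,1,0],"fingers":1}]' && python3 -m jog '[{"dr":[0,0,0],"travel":[-0.5,1,0],"fingers":1},{"dr":[0,0,0],"travel":[-0.5,1,0],"fingers":1},{"dr":[0,0,0],"travel":[-0.5,0.5,0],"fingers":1},{"dr":[0,0,0],"travel":[0,0,0],"fingers":1},{"dr":[0,0,0],"travel":[0,0,0],"fingers":1},{"dr":[0,0,0],"travel":[0,0,0],"fingers":1},{"dr":[0,0,0],"travel":[0,0,0],"fingers":1},{"dr":[0,0,0],"travel":[0,0,0],"fingers":1},{"dr":[0,0,0],"travel":[0,0,0],"fingers":1},{"dr":[0,0,0],"travel":[0,0,0],"fingers":1}]'
python3 - <<'E'
from st import *;from h import *;from plant import optics
print(s["eef_pos"]);go(.4805,.1765,.246)
f=optics.grab_frame("scene");g=optics.grab_frame("top")
im=np.hstack([crop(f,310,120,130,130,3),crop(g,180,200,130,130,3)])
cv2.imwrite("pics/g2.png",cv2.convertScaleAbs(im,alpha=1.3))
E
```

```text
clock: 9.2
eef_pos: [0.4807, 0.1044, 0.2526]
eef_rot: [-0.0, -0.276, 0.961, 0.0]
contact_force: [0.9, 0.7, -5.0]
gripper_width: 0.0204
gripper_force: 79.0
clock: 10.2
eef_pos: [0.4802, 0.1752, 0.2526]
eef_rot: [-0.0, -0.276, 0.961, -0.0]
contact_force: [-0.5, -0.8, -4.8]
gripper_width: 0.021
gripper_force: 79.3
psi 3.700211408283792 tilt [ 0. -0. -1.] j [ 0.226  0.27  -0.205  1.096 -0.    -0.333] F [-0.5 -0.8 -4.8] T [-0.   -0.    0.03] w 0.02097836910233618
[0.48019965 0.17520154 0.25263212]
units [-0.04  0.04  0.27]
```

View pics/g2.png

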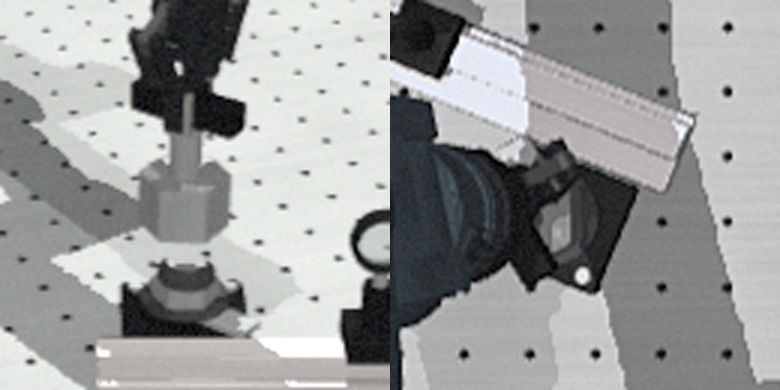

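The key hangs upright over the bolt: in the crop the socket centre is at 185 and the bolt at 187. I'll lower it gently.

```bash
python3 -m jog '[{"dr":[0,0,0],"travel":[-0.02,0.04,0.4],"fingers":1},{"dr":[0,0,0],"travel":[0,0,0.4],"fingers":1},{"dr":[0,0,0],"travel":[0,0,0.3],"fingers":1},{"dr":[0,0,0],"travel":[0,0,0.2],"fingers":1},{"dr":[0,0,0],"travel":[0,0,0.2],"fingers":1},{"dr":[0,0,0],"travel":[0,0,0.2],"fingers":1},{"dr":[0,0,0],"travel":[0,0,0.2],"fingers":1},{"dr":[0,0,0],"travel":[0,0,0.1],"fingers":1},{"dr":[0,0,0],"travel":[0,0,0],"fingers":1},{"dr":[0,0,0],"travel":[0,0,0],"fingers":1}]'; python3 -c "
from st import *;print(s['eef_pos'])"
```

```text
clock: 11.3
eef_pos: [0.4803, 0.1769, 0.2031]
eef_rot: [0.001, -0.276, 0.961, 0.0]
contact_force: [-0.8, 1.7, -1.2]
gripper_width: 0.0206
gripper_force: 79.7
psi 3.700939530089972 tilt [ 0.001  0.001 -1.   ] j [ 0.229  0.305 -0.292  0.973  0.001 -0.331] F [-0.8  1.7 -1.2] T [0.48 0.12 0.03] w 0.020618789620373633
[0.48034477 0.17689651 0.20310444]
```

```bash
python3 -m jog '[{"dr":[0,0,0],"travel":[0,0,0.08],"fingers":1},{"dr":[0,0,0],"travel":[0,0,0.08],"fingers":1},{"dr":[0,0,0],"travel":[0,0,0],"fingers":1},{"dr":[0,0,0],"travel":[0,0,0],"fingers":1},{"dr":[0,0,0],"travel":[0,0,0],"fingers":1},{"dr":[0,0,0],"travel":[0,0,0],"fingers":1},{"dr":[0,0,0],"travel":[0,0,0],"fingers":1},{"dr":[0,0,0],"travel":[0,0,0],"fingers":1},{"dr":[0,0,0],"travel":[0,0,0],"fingers":1},{"dr":[0,0,0],"travel":[0,0,0],"fingers":1}]'; python3 -c "
from st import *;print(s['eef_pos'])"
```

```text
clock: 12.3
eef_pos: [0.4803, 0.1771, 0.1985]
eef_rot: [0.0, -0.276, 0.961, 0.001]
contact_force: [0.7, 4.7, -4.8]
gripper_width: 0.0208
gripper_force: 79.5
psi 3.7010658321582746 tilt [ 0.     0.001 -1.   ] j [ 0.229  0.309 -0.299  0.962  0.001 -0.331] F [ 0.7  4.7 -4.8] T [ 1.48 -0.32 -0.  ] w 0.020841861617158328
[0.48027002 0.17712876 0.19845462]
```

It is already 4 mm below the head's top, so the flats are in line. A slight +y force shows it is off-centre, so I'll shift 1 mm and go down to home.

```bash
python3 -m jog '[{"dr":[0,0,0],"travel":[-0.02,0.04,0],"fingers":1},{"dr":[0,0,0],"travel":[0,0,0.1],"fingers":1},{"dr":[0,0,0],"travel":[0,0,0.1],"fingers":1},{"dr":[0,0,0],"travel":[0,0,0.1],"fingers":1},{"dr":[0,0,0],"travel":[0,0,0.1],"fingers":1},{"dr":[0,0,0],"travel":[0,0,0.04],"fingers":1},{"dr":[0,0,0],"travel":[0,0,0],"fingers":1},{"dr":[0,0,0],"travel":[0,0,0],"fingers":1},{"dr":[0,0,0],"travel":[0,0,0],"fingers":1},{"dr":[0,0,0],"travel":[0,0,0],"fingers":1}]'; python3 -c "
from st import *;print(s['eef_pos'])"
```

```text
clock: 13.3
eef_pos: [0.4801, 0.1778, 0.188]
eef_rot: [0.0, -0.276, 0.961, 0.0]
contact_force: [-1.5, 4.1, 4.0]
gripper_width: 0.0207
gripper_force: 80.5
psi 3.7008866507905234 tilt [ 0.001  0.    -1.   ] j [ 0.231  0.318 -0.316  0.937  0.    -0.329] F [-1.5  4.1  4. ] T [0.99 0.14 0.02] w 0.020669695804129702
[0.480134   0.17783966 0.18800418]
```

```bash
python3 -m jog '[{"dr":[0,0,0.8],"travel":[-0.01,0.02,0],"fingers":1},{"dr":[0,0,0.8],"travel":[0,0,0],"fingers":1},{"dr":[0,0,0.8],"travel":[0,0,0],"fingers":1},{"dr":[0,0,0.8],"travel":[0,0,0],"fingers":1},{"dr":[0,0,0.8],"travel":[0,0,0],"fingers":1},{"dr":[0,0,0.8],"travel":[0,0,0],"fingers":1},{"dr":[0,0,0.8],"travel":[0,0,0],"fingers":1},{"dr":[0,0,0.8],"travel":[0,0,0],"fingers":1},{"dr":[0,0,0.8],"travel":[0,0,0],"fingers":1},{"dr":[0,0,0.8],"travel":[0,0,0],"fingers":1}]'; python3 -c "
from st import *;print(s['eef_pos'])"
```

```text
clock: 14.3
eef_pos: [0.4801, 0.178, 0.188]
eef_rot: [0.0, 0.041, 0.999, -0.0]
contact_force: [-1.5, 3.8, 4.7]
gripper_width: 0.0212
gripper_force: 80.4
psi 3.0587348194858675 tilt [ 0.001 -0.001 -1.   ] j [ 0.232  0.318 -0.315  0.937 -0.001  0.315] F [-1.5  3.8  4.7] T [0.67 0.16 0.27] w 0.021225533482007442
[0.48010242 0.17804065 0.18798508]
```

Tz is 0.27 Nm, so the bolt is turning. I'll continue in small steps towards the stop.

```bash
python3 -m jog '[{"dr":[0,0,0.5],"travel":[0,0,0],"fingers":1},{"dr":[0,0,0.5],"travel":[0,0,0],"fingers":1},{"dr":[0,0,0.5],"travel":[0,0,0],"fingers":1},{"dr":[0,0,0.5],"travel":[0,0,0],"fingers":1},{"dr":[0,0,0.5],"travel":[0,0,0],"fingers":1},{"dr":[0,0,0.5],"travel":[0,0,0],"fingers":1},{"dr":[0,0,0.3],"travel":[0,0,0],"fingers":1},{"dr":[0,0,0],"travel":[0,0,0],"fingers":1},{"dr":[0,0,0],"travel":[0,0,0],"fingers":1},{"dr":[0,0,0],"travel":[0,0,0],"fingers":1}]'; python3 -c "
from st import *;print(s['eef_pos'])"
```

```text
clock: 15.3
eef_pos: [0.48, 0.178, 0.1879]
eef_rot: [0.0, 0.172, 0.985, -0.0]
contact_force: [-1.2, 1.7, 4.7]
gripper_width: 0.0205
gripper_force: 80.6
psi 2.7966998599466875 tilt [ 0.    -0.001 -1.   ] j [ 0.232  0.318 -0.316  0.937 -0.001  0.577] F [-1.2  1.7  4.7] T [0.52 0.35 0.12] w 0.02046142956765969
[0.47995878 0.17797221 0.18794178]
```

```bash
python3 -m jog '[{"dr":[0,0,0.2],"travel":[0,0,0],"fingers":1},{"dr":[0,0,0.2],"travel":[0,0,0],"fingers":1},{"dr":[0,0,0.2],"travel":[0,0,0],"fingers":1},{"dr":[0,0,0.2],"travel":[0,0,0],"fingers":1},{"dr":[0,0,0.2],"travel":[0,0,0],"fingers":1},{"dr":[0,0,0],"travel":[0,0,0],"fingers":1},{"dr":[0,0,0],"travel":[0,0,0],"fingers":1},{"dr":[0,0,0],"travel":[0,0,0],"fingers":1},{"dr":[0,0,0],"travel":[0,0,0],"fingers":1},{"dr":[0,0,0],"travel":[0,0,0],"fingers":1}]'; python3 -c "
from st import *"; python3 -m jog '[{"dr":[0,0,0.2],"travel":[0,0,0],"fingers":1},{"dr":[0,0,0.2],"travel":[0,0,0],"fingers":1},{"dr":[0,0,0.2],"travel":[0,0,0],"fingers":1},{"dr":[0,0,0],"travel":[0,0,0],"fingers":1},{"dr":[0,0,0],"travel":[0,0,0],"fingers":1},{"dr":[0,0,0],"travel":[0,0,0],"fingers":1},{"dr":[0,0,0],"travel":[0,0,0],"fingers":1},{"dr":[0,0,0],"travel":[0,0,0],"fingers":1},{"dr":[0,0,0],"travel":[0,0,0],"fingers":1},{"dr":[0,0,0],"travel":[0,0,0],"fingers":1}]' >/dev/null; python3 -c "
from st import *;print(s['eef_pos'])"
```

```text
clock: 16.3
eef_pos: [0.4798, 0.1782, 0.1879]
eef_rot: [0.0, 0.21, 0.978, -0.0]
contact_force: [-1.0, 3.2, 5.7]
gripper_width: 0.0207
gripper_force: 83.0
psi 2.7191732942274522 tilt [ 0.    -0.001 -1.   ] j [ 0.232  0.318 -0.316  0.937 -0.001  0.654] F [-1.   3.2  5.7] T [0.54 0.39 0.94] w 0.020739275066042832
psi 2.674547828393169 tilt [ 0.    -0.001 -1.   ] j [ 0.232  0.318 -0.316  0.937 -0.001  0.699] F [-0.4  1.9  6.2] T [0.52 0.54 2.05] w 0.020751866393399793
[0.47976016 0.17831587 0.18796359]
```

The moment has risen to 2 Nm, so the bolt is at its stop. I'll ease the torque, open and rise.

```bash
python3 -m jog '[{"dr":[0,0,-0.6],"travel":[0,0,0],"fingers":1},{"dr":[0,0,0],"travel":[0,0,0],"fingers":1},{"dr":[0,0,0],"travel":[0,0,0],"fingers":0.4},{"dr":[0,0,0],"travel":[0,0,0],"fingers":0.2},{"dr":[0,0,0],"travel":[0,0,0],"fingers":0},{"dr":[0,0,0],"travel":[0,0,0],"fingers":-0.3},{"dr":[0,0,0],"travel":[0,0,0],"fingers":-0.3},{"dr":[0,0,0],"travel":[0,0,0],"fingers":-0.3},{"dr":[0,0,0],"travel":[0,0,-0.2],"fingers":-0.3},{"dr":[0,0,0],"travel":[0,0,-0.4],"fingers":-0.3}]' && python3 -m jog '[{"dr":[0,0,0],"travel":[0,0,-1],"fingers":-0.3},{"dr":[0,0,0],"travel":[0,0,-1],"fingers":-0.3},{"dr":[0,0,0],"travel":[0,0,-1],"fingers":-0.3},{"dr":[0,0,0],"travel":[0,0,-1],"fingers":-0.3},{"dr":[0,0,0],"travel":[0.4,-0.9,0],"fingers":-0.3},{"dr":[0,0,0],"travel":[0.4,-0.9,0],"fingers":-0.3},{"dr":[0,0,0],"travel":[0.4,-0.9,0],"fingers":-0.3},{"dr":[0,0,0],"travel":[0.4,-0.9,0],"fingers":-0.3},{"dr":[0,0,0],"travel":[0.4,-0.9,0],"fingers":-0.3},{"dr":[0,0,0],"travel":[0.4,-0.9,0],"fingers":-0.3}]'
python3 -m jog '[{"dr":[0,0,0],"travel":[0.4,-0.9,0],"fingers":-0.3},{"dr":[0,0,0],"travel":[0.4,-0.9,0],"fingers":-0.3},{"dr":[0,0,0],"travel":[0.2,-0.4,0],"fingers":-0.3},{"dr":[0,0,0],"travel":[0,0,0],"fingers":-0.3},{"dr":[0,0,0],"travel":[0,0,0],"fingers":-0.3},{"dr":[0,0,0],"travel":[0,0,0],"fingers":-0.3},{"dr":[0,0,0],"travel":[0,0,0],"fingers":-0.3},{"dr":[0,0,0],"travel":[0,0,0],"fingers":-0.3},{"dr":[0,0,0],"travel":[0,0,0],"fingers":-0.3},{"dr":[0,0,0],"travel":[0,0,0],"fingers":-0.3}]'
python3 - <<'E'
from st import *;from h import *;from plant import optics
f=optics.grab_frame("scene");g=optics.grab_frame("top")
im=np.hstack([crop(f,310,120,130,130,3),crop(g,180,200,130,130,3)])
cv2.imwrite("pics/g3.png",cv2.convertScaleAbs(im,alpha=1.3))
x0=[.479,.1765,2.69]
for T in(50,60,70):print(fitbar(g,x0,T,zt=.146))
E
```

```text
clock: 18.3
eef_pos: [0.4793, 0.1781, 0.2025]
eef_rot: [-0.001, 0.211, 0.978, -0.0]
contact_force: [0.3, -0.1, -0.1]
gripper_width: 0.0556
gripper_force: 0.0
clock: 19.3
eef_pos: [0.3689, 0.0795, 0.3036]
eef_rot: [0.001, 0.211, 0.978, 0.0]
contact_force: [-0.1, -0.0, 0.0]
gripper_width: 0.0554
gripper_force: 0.0
clock: 20.3
eef_pos: [0.3242, 0.0403, 0.3025]
eef_rot: [-0.0, 0.211, 0.978, -0.0]
contact_force: [-0.5, 0.3, 0.9]
gripper_width: 0.0556
gripper_force: 0.0
psi 2.717070231968594 tilt [-0. -0. -1.] j [-0.071 -0.126 -0.506  1.191 -0.     0.353] F [-0.5  0.3  0.9] T [-0.02 -0.02  0.01] w 0.0556180815832442
(array([0.48072641, 0.17573507, 2.76460498]), np.float64(0.5803585030213781))
(array([0.48050587, 0.17568589, 2.76223915]), np.float64(0.5933655120196858))
(array([0.48042531, 0.17565249, 2.74990963]), np.float64(0.6022916198607055))
```

View pics/g3.png

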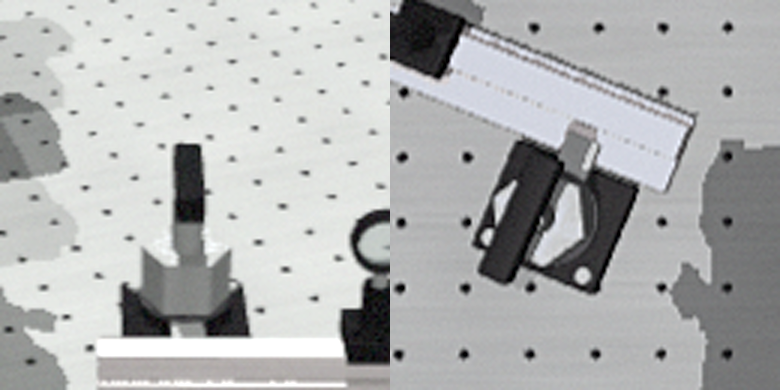

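The key stands upright and fully seated. The toe, at about (580,145) in the crop, points square at the rail, and the gripper is clear.

```bash
python3 -c "
from plant import job_done;print(job_done())"
```

```text
the job is handed in; nothing more can be done
None
```

I handed the job in at about 20 s of the 51 s allowed: the larger key stands upright and fully home on the bolt, turned clockwise until about 2 Nm showed the stop, with the gripper clear and no contact made with the lens mount or shorter key; the hand-in returned no verdict.

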